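# Lock the vial rack into the autosampler tray with its sprung bar

### The arm

A 6-joint arm with a two-finger parallel gripper is mounted at the origin on the work surface. World frame = base frame: x ahead of the robot, y to its left, z up, the work surface at z = 0. Lengths are in m, angles in rad, forces in N, time in s.
With the tool pointing down it reaches from about 0.25 to 0.775 m from the base axis. Payload 4 kg.
Tool frame: the origin (TCP) lies midway between the tips of the shut fingers; the grasp point (between the pads) lies 19 mm behind it; z points along the fingers, x is the direction in which the jaws open and shut, and the axes are right-handed (so a half turn about z gives the same grasp; the last joint's range is limited). The gripper opens to 94 mm and grips with 3 to 60 N. Pads are 16 mm wide; open, the fingers measure 119 mm over their backs; the gripper's body (75 mm by 177 mm) begins 78 mm behind the grasp point.
Start: joints at [-1.396, 0.087, 1.371, -0, 1.684, -0.103], TCP at [0.151, -0.529, 0.206] pointing down, gripper open.
Joint ranges: [-3.1, 3.1], [-0.76, 2.03], [0.27, 2.55], [-1.08, 4.22], [0.17, 2.65], [-2.57, 2.57]. Speed limits (rad/s): [2.79, 2.79, 3.14, 3.14, 3.14, 3.14].

### API

Orientations are given as [roll, pitch, yaw] about the fixed x, y, z axes, in that order (R = Rz(yaw) Ry(pitch) Rx(roll)).
In Python, from bench import * gives the robot as it stands.
- The arm moves only by the tool send_rows, never from a script. Its argument "rows" is one flat list of numbers, 7 for each row, row after row: the shift along the world's x, y, z in mm, then the turn, a rotation vector about the world's x, y, z in degrees, then the opening, from 0 (shut) to 1 (fully open). A call has exactly 8 rows; each row shifts and turns the commanded pose from where the row before left it; what a row does not reach is not made up. A row lasts 1/8 s, in which the tool goes at most 62.5 mm and 10.7 degrees, less where a joint would pass 70% of its speed; a pose out of reach is approached as far as the arm can. A call is refused whole if a number of a shift passes 62.5 or a number of a turn 10.7, either way. A call with a gripper value outside its range is refused whole. The fingers move at their own pace and stop on an object; the grip force is fixed at half the most. Time passes only in rows, so rows that do not move let the fingers close, or fill a call up. It gives the time, the measured TCP pose, the force and the opening at its end, in the units of the state.
- get_obs(): the state, without advancing time (a new reading comes with each control period).
- snapshot(name): name is "scene" or "side" or "wrist"; returns a dict with "color" (420x560x3 uint8, red, green, blue), "intrinsics" (3x3 intrinsics, pixels), "rvec" (rotation vector, rad) and "tvec" (3), from world to camera coordinates, as OpenCV has them; the wrist camera has in their place "T_tool_cam" (4x4, takes a point from camera to tool coordinates, whose origin is the TCP and whose axes are the tool frame's). Camera axes: x right, y down, z forward; pixel columns grow to the right and rows downward; lengths in m; the calibration is good to about 2 mm. The wrist camera is an equidistant fisheye: a pixel r from the principal point sees the ray r / f radians off the axis. A picture is of the moment at which its call begins: read the wrist's pose just before it. There is no depth.
- close_job(): hands the job in, once; it reports no verdict.
The state is a dict: "time": time; "joint_positions": joint angles; "qvel": joint speeds; "joint_torque": joint torques, N m; "tool_pos": TCP position; "ee_rot": TCP orientation; "wrist_force": force on the tool from outside, world axes, zero at the start; "wrist_torque": the same for the moment, N m; "width": finger opening in m.
Only numpy, scipy, OpenCV 4.12 (cv2) and the standard library are available. Lean on these libraries where they do the work, as an engineer would, in place of code of your own. Each camera call takes 0.05 s, during which the arm holds its last target.

### The job

Get the autosampler tray ready to go back into the instrument: push the black vial rack fully home against the tray's rear stop, then clip the sprung hold-down bar across in front of it, brass sprung end in the right-hand bracket and plain steel pin in the left-hand one, so that both ends have sprung home into their recesses. Work gently: never ram the rack, never press the bar against the tray or its brackets with more than 22 N. Let go of the bar and leave the other things on the bench standing where they are.

Things in the scene. Friction and masses are not known exactly. Their poses are not given: they have to be found in the camera images.
- tray: Open-front aluminium tray, 180 (x) x 260 (y) x 46 mm high, fixed to the bench. Origin: centre of its underside; x points from its open front to its rear stop, y to its left, z up. Floor top at z 6 mm; inner face of the rear stop at x +82. A dark steel U-frame (the yoke; front bar at x -98, up to z 24) carries two grey brackets, 36 mm wide in x, at x -20, tops at z 58.
- bar_seat (a point): Nominal middle of the fitted bar's axis: tray x -20, y 0, z 36 mm; axes as the tray's. The point is fixed to the tray, but the yoke is screwed on through slots: both brackets TOGETHER sit up to 8 mm to one side (y) and up to 7 mm higher or lower than nominal, differently each time and not measured: feel for it. x is true.
- recess_right (a point): Nominal mouth centre of the right bracket's recess: tray x -20, y -100, z 36 mm, axes as the tray's (true place: see bar_seat). Blind square hole, 11.5 mm wide (x), 11 high, 8 deep (bottom at y -108). A lead-in channel 11.5 wide, 6 deep (inner face of bracket y -94, channel floor y -100) leads down to it from the top (z 58, flared to 20 wide); a ledge 5.5 below the centre closes both.
- recess_left (a point): Nominal mouth centre of the left bracket's recess: tray x -20, y +100, z 36 mm; mirror image of the right one (bottom at y +108, inner face of bracket y +94, channel open at the top at z 58).
- rack: Loose black vial rack, 90 (x) x 160 (y) x 30 mm, in the tray, blue-capped vials stuck in it (to 46 mm above its underside), 0.35 to 0.7 kg. Origin: centre of its underside, axes as the tray's. Starts 15 to 35 mm short of home and in the bar's way; home, its back touches the rear stop and its origin is at tray x +37 mm. Side play about 2.5 mm.
- rack_front (a point): Centre of the rack's front face, 15 mm above its underside; a place to push.
- bar: Loose sprung bar, 0.2 kg, flat on the bench, along its own y, z up. Origin: centre of the underside of its blue grip block (20 mm in x, 40 in y, z 0 to 47). Steel barrel 14 mm thick, axis at z 10, y -78 to +92. Fixed pin at +y, brass plunger at -y. 219 mm tip to tip when free; the brackets are 200 apart between channel floors, 216 between recess bottoms.
- bar_pin (a point): Tip of the fixed steel pin (8 mm thick, round end) on the bar's axis: y +108, z 10 mm from the bar's origin. Axes as the bar's.
- bar_nose (a point): Tip of the brass plunger (8 mm thick, round nose, orange collar behind it), on the bar's axis: y -111, z 10 mm from the bar's origin when free; moves with the plunger. Axes as the bar's.
- plunger (a joint): How far the plunger is pushed in, m: 0 free, 0.0145 at its hard stop, 0.003 with both ends home. The spring takes 3.6 N to start and 0.45 N more per mm. For the pin to swing down past the left bracket, the nose must sit in the right recess and be pushed in 11 mm or more, but not to the stop.
- vial_a: Bystander: loose amber vial with blue cap, 16 mm across, 40 mm high, upright; origin at its foot.
- vial_b: Bystander: another such vial.
- reagent_jar: Bystander: amber jar, 60 mm across, 85 mm high; origin at its foot.
- wash_bottle: Bystander: white bottle, 66 mm across, 160 mm high; origin at its foot.
- beaker: Bystander: glass beaker, 68 mm across, 80 mm high; origin at its foot.
- tip_box: Bystander: lilac pipette-tip box, 85 x 125 x 57 mm; origin centre of its underside.
- screwdriver: Bystander: screwdriver lying on the bench.
Mind the look-alikes: they are no part of the job. Leave any red look-alike of the rack alone.

How it is judged:
On the way, in this order (a step that is already met when the one before it is completed fails the run):
1. the rack is home against the rear stop (x of rack in the frame of tray above 0.0345 m), for 0.2 s.
2. the bar's plunger is pressed in while the bar is at the brackets, lower than their tops (value of joint plunger above 0.008 m and distance between bar and bar_seat below 0.036 m), for 0.05 s.
3. both ends of the bar are home in the recesses (value of joint plunger between 0.001 and 0.005 m and distance between bar and bar_seat below 0.025 m and angle between the y axis of bar and the y axis of tray, either way round below 0.035 rad), for 0.2 s.
At the end, for the whole second after the job is handed in: Rack within 2.5 mm of the rear stop; bar across the tray, pin left, level and square within 2 degrees, pin tip within 4/11/11 mm (x/y/z) of its nominal place, plunger held pushed in 1 to 5 mm (so only when both ends are in their recesses); rack and bar at rest, let go (x of rack in the frame of tray above 0.0345 m and value of joint plunger between 0.001 and 0.005 m and angle between the y axis of bar and the y axis of tray, either way round below 0.035 rad and y of bar_pin in the frame of tray between 0.097 and 0.119 m and x of bar_pin in the frame of tray between -0.024 and -0.016 m and z of bar_pin in the frame of tray between 0.025 and 0.047 m and linear speed of each of bar, rack below 0.01 m/s); the robot touches nothing.
It fails at once if the bar is forced against the tray or its brackets with more than 22 N (contact force between bar and tray above 22 N).
It fails at once if the rack is pushed with more than 60 N (contact force between any of the fingers, bar and rack above 60 N).
It fails at once if a bystander is moved by more than 30 mm (distance of any of vial_a, vial_b, reagent_jar, wash_bottle, beaker, tip_box, screwdriver from where it was at the start of the episode above 0.03 m).
It fails at once if a standing bystander is knocked over (angle between any of vial_a, vial_b, reagent_jar, wash_bottle, beaker's own z axis and vertical above 0.5 rad).
It also fails if it takes over 58 s, if anything falls off the work surface, if the arm or the gripper's body presses on something with over 40 N, if the wrist force passes 120 N, or if a joint passes its speed limit or range.

## Working session

There is one attempt and no reset: what is moved stays moved. The work goes in short steps, Python scripts to look and compute and a tool call to move; the robot and the scene stay as the last step left them, time stands still between calls to the robot, and variables do not carry over. Pictures are saved under pics/ and viewed, and the job is handed in when it is done.

Besides the shell and the picture viewer there is one more tool, called after "Request:" as name(argument=value, ...) on one line, values as JSON. send_rows: Moves the arm, as the interface text tells. Its arguments: {"type":"object","properties":{"rows":{"type":"array","items":{"type":"number"}}},"required":["rows"]}

```bash
ls; mkdir -p pics; python3 - <<'E'
from bench import *
import cv2
o=get_obs();print(o)
for n in ["scene","side","wrist"]:
    s=snapshot(n);cv2.imwrite(f"pics/{n}0.png",cv2.cvtColor(s["color"],cv2.COLOR_RGB2BGR))
    print(n,{k:v for k,v in s.items() if k!="color"})
E
```

```text
pics
{'time': 0.0, 'joint_positions': array([-1.39608264e+00,  8.79347324e-02,  1.37224226e+00,  1.87240464e-05,
        1.68359750e+00, -1.03099142e-01]), 'qvel': array([-0.00070746,  0.00071573, -0.00024742,  0.00212223, -0.0007306 ,
       -0.00058884]), 'joint_torque': array([ 8.44195220e-04, -3.40176344e+01, -3.02429795e+01,  7.18525099e-02,
        3.29404953e-02, -1.47905121e-04]), 'tool_pos': array([ 0.15074576, -0.52836879,  0.20432134]), 'ee_rot': array([-3.14134959e+00,  2.16833829e-03, -1.29298115e+00]), 'wrist_force': array([0.60680633, 1.04193197, 0.21823333]), 'wrist_torque': array([-0.01823131,  0.03293299, -0.06630497]), 'width': 0.09395061214371546}
scene {'intrinsics': array([[541.74522006,   0.        , 281.3027919 ],
       [  0.        , 541.74522006, 215.76100444],
       [  0.        ,   0.        ,   1.        ]]), 'rvec': array([ 2.25568286,  1.15152456, -0.40268569]), 'tvec': array([-0.30015347, -0.35928022,  1.75000863])}
side {'intrinsics': array([[524.36849668,   0.        , 282.02991995],
       [  0.        , 524.36849668, 212.27606556],
       [  0.        ,   0.        ,   1.        ]]), 'rvec': array([ 2.13951154, -0.20530076,  0.11178544]), 'tvec': array([-0.59017528,  0.09073233,  1.40048068])}
wrist {'intrinsics': array([[325.1922621 ,   0.        , 277.86523034],
       [  0.        , 325.1922621 , 204.55418444],
       [  0.        ,   0.        ,   1.        ]]), 'T_tool_cam': array([[ 9.99999761e-01, -2.86517204e-04, -6.29725001e-04,
         3.56964207e-04],
       [ 4.42883292e-04,  9.64381671e-01,  2.64514265e-01,
        -7.73120089e-02],
       [ 5.31507361e-04, -2.64514480e-01,  9.64381567e-01,
        -1.80327233e-01],
       [ 0.00000000e+00,  0.00000000e+00,  0.00000000e+00,
         1.00000000e+00]])}
```

View pics/scene0.png

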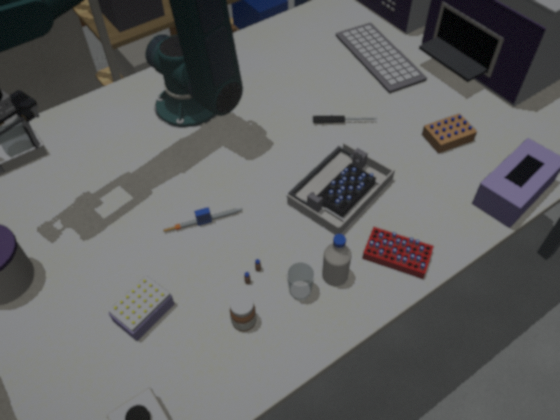

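View pics/side0.png

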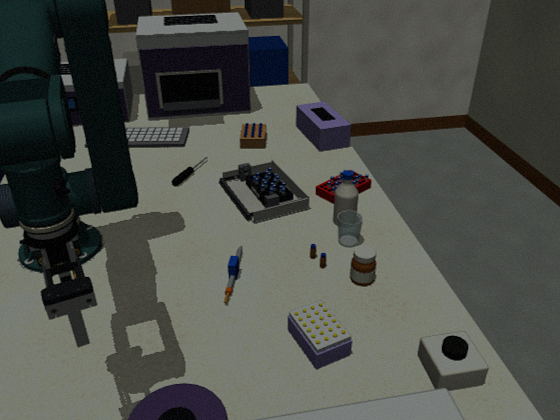

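View pics/wrist0.png

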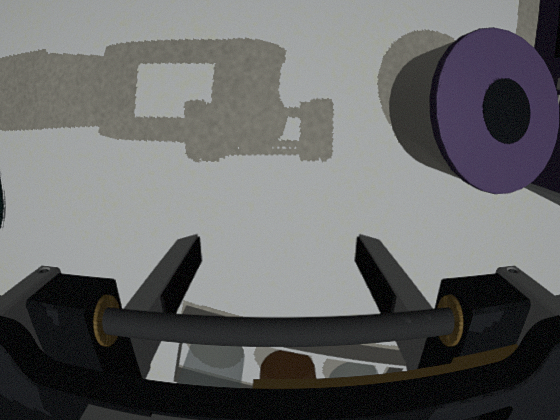

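The scene view shows the bar with its grip at (203,216), brass tip at (166,229) and pin tip at (242,209). The tray is around (341,186). Next I'll back-project these points.

```bash
cat > h.py <<'E'
import numpy as np, cv2
from scipy.spatial.transform import Rotation as Rn
from bench import *
def bp(s,uv,z):
    K=s["intrinsics"];R=cv2.Rodrigues(s["rvec"])[0];t=s["tvec"]
    d=R.T@np.linalg.inv(K)@np.array([uv[0],uv[1],1.]);c=-R.T@t
    return c+d*(z-c[2])/d[2]
def proj(s,P):
    return cv2.projectPoints(np.atleast_2d(np.array(P,float)),s["rvec"],s["tvec"],s["intrinsics"],None)[0][:,0]
def wT(o):
    T=np.eye(4);T[:3,:3]=Rn.from_euler('xyz',o["ee_rot"]).as_matrix();T[:3,3]=o["tool_pos"];return T
def wbp(s,o,uv,z):
    T=wT(o)@s["T_tool_cam"];K=s["intrinsics"]
    dx=(uv[0]-K[0,2])/K[0,0];dy=(uv[1]-K[1,2])/K[1,1];r=np.hypot(dx,dy)
    d=np.array([np.sin(r)*dx/r,np.sin(r)*dy/r,np.cos(r)]) if r>1e-9 else np.array([0,0,1.])
    d=T[:3,:3]@d;c=T[:3,3];return c+d*(z-c[2])/d[2]
def wproj(s,o,P):
    T=np.linalg.inv(wT(o)@s["T_tool_cam"]);K=s["intrinsics"];out=[]
    for p in np.atleast_2d(P):
        q=T[:3,:3]@p+T[:3,3];th=np.arctan2(np.hypot(q[0],q[1]),q[2]);a=np.arctan2(q[1],q[0])
        out.append([K[0,2]+K[0,0]*th*np.cos(a),K[1,2]+K[1,1]*th*np.sin(a)])
    return np.array(out)
def save(s,n): cv2.imwrite(f"pics/{n}.png",cv2.cvtColor(s["color"],cv2.COLOR_RGB2BGR))
E
python3 - <<'E'
from h import *
s=snapshot("scene");v=snapshot("side")
im=cv2.cvtColor(s["color"],cv2.COLOR_RGB2BGR)
a=cv2.resize(im[130:250,150:270],None,fx=5,fy=5,interpolation=cv2.INTER_CUBIC);cv2.imwrite("pics/sc_bar.png",np.clip(a*1.6,0,255).astype('u1'))
a=cv2.resize(im[135:240,275:415],None,fx=5,fy=5,interpolation=cv2.INTER_CUBIC);cv2.imwrite("pics/sc_tray.png",np.clip(a*1.6,0,255).astype('u1'))
iv=cv2.cvtColor(v["color"],cv2.COLOR_RGB2BGR)
a=cv2.resize(iv[150:310,210:320],None,fx=3.7,fy=3.7,interpolation=cv2.INTER_CUBIC);cv2.imwrite("pics/sd.png",np.clip(a*1.6,0,255).astype('u1'))
for n,uv,z in [("nose",(166,229),.01),("pin",(242,209),.01),("grip",(203,212),.047),("vial",(258,265),.04),("vial",(247,278),.04),("jar",(242,300),.085),("beaker",(300,270),.08),("bottle",(338,243),.16),("sd",(330,120),.01)]: print(n,bp(s,uv,z).round(3))
for uv in [(352,147),(393,178),(333,225),(290,186)]: print(bp(s,uv,.046).round(3))
E
```

```text
nose [ 0.407 -0.299  0.01 ]
pin [ 0.469 -0.099  0.01 ]
grip [ 0.443 -0.202  0.047]
vial [ 0.66  -0.175  0.04 ]
vial [ 0.675 -0.217  0.04 ]
jar [ 0.74  -0.271  0.085]
beaker [ 0.751 -0.116  0.08 ]
bottle [ 0.784 -0.035  0.16 ]
sd [0.335 0.315 0.01 ]
[0.491 0.268 0.046]
[0.649 0.282 0.046]
[0.676 0.047 0.046]
[0.505 0.036 0.046]
```

View pics/sc_bar.png

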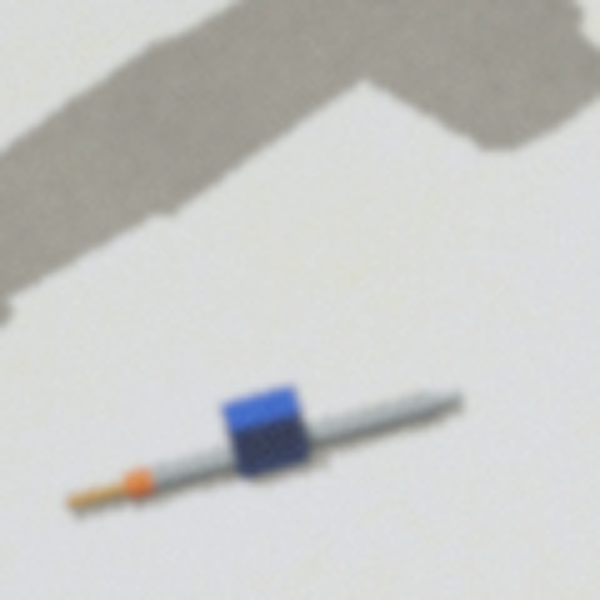

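View pics/sc_tray.png

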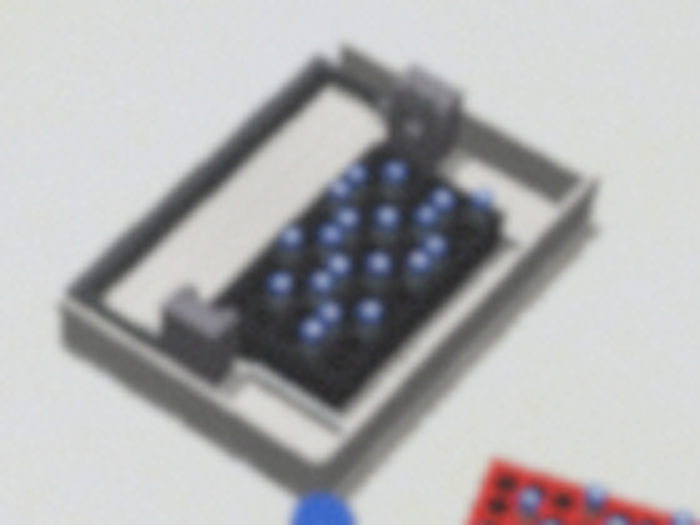

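View pics/sd.png

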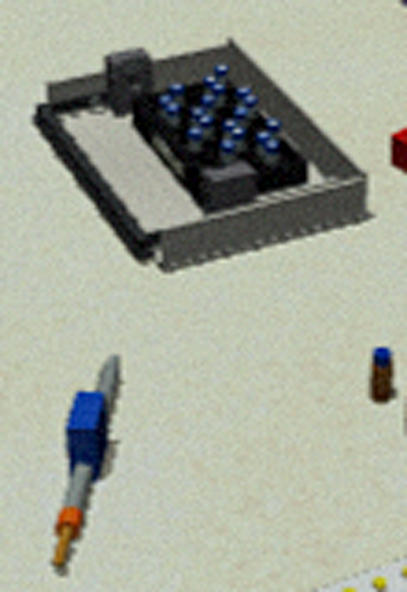

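Request:
send_rows(rows=[29,41,5,0,0,0,1,29,41,5,0,0,0,1,29,41,5,0,0,0,1,29,41,5,0,0,0,1,29,41,5,0,0,0,1,29,41,5,0,0,0,1,29,41,5,0,0,0,1,0,0,0,0,0,0,1])

```text
time: 1.25
tool_pos: [0.3553, -0.2397, 0.2412]
ee_rot: [-3.14, -0.001, -1.287]
wrist_force: [-0.5, -0.7, -0.6]
width: 0.0936
```

```bash
python3 - <<'E'
from h import *
o=get_obs();s=snapshot("wrist");save(s,"w1")
print(o["time"],o["tool_pos"],o["ee_rot"],o["wrist_force"])
import pickle;pickle.dump((o,s),open("w1.pkl","wb"))
E
```

```text
1.25 [ 0.3553274  -0.2396741   0.24117215] [-3.14033476e+00 -9.10250532e-04 -1.28708453e+00] [-0.48822571 -0.70950168 -0.62351223]
```

View pics/w1.png

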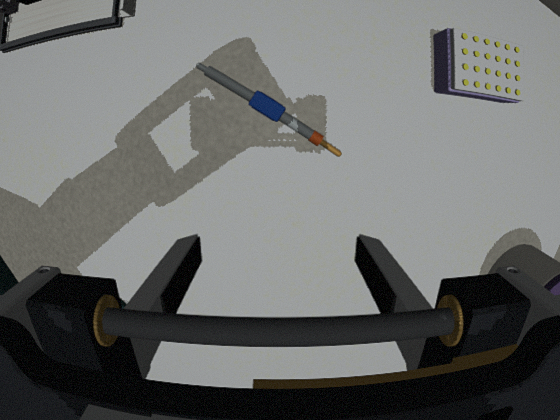

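The wrist view shows the bar clearly: pin tip at (198,66), nose tip at (340,154), blue block around (267,105).

```bash
python3 - <<'E'
from h import *
import pickle
o,s=pickle.load(open("w1.pkl","rb"))
im=s["color"].astype(int)
m=(im[:,:,2]>im[:,:,0]+40)&(im[:,:,2]>90); m[:, :200]=0; m[:,340:]=0;m[:60]=0;m[150:]=0
ys,xs=np.where(m);print(len(xs),xs.min(),xs.max(),ys.min(),ys.max())
a=cv2.resize(s["color"][50:170,180:350,::-1],None,fx=4.6,fy=4.6,interpolation=cv2.INTER_CUBIC);cv2.imwrite("pics/w1z.png",a)
p=wbp(s,o,(198.5,66.5),.01);n=wbp(s,o,(340,154),.01)
print(p,n,np.linalg.norm(p-n),np.degrees(np.arctan2(*(p-n)[:2][::-1])))
E
```

```text
454 250 283 92 119
[ 0.46767188 -0.10249484  0.01      ] [ 0.40844338 -0.30761784  0.01      ] 0.21350284276924103 73.89412590553879
```

View pics/w1z.png

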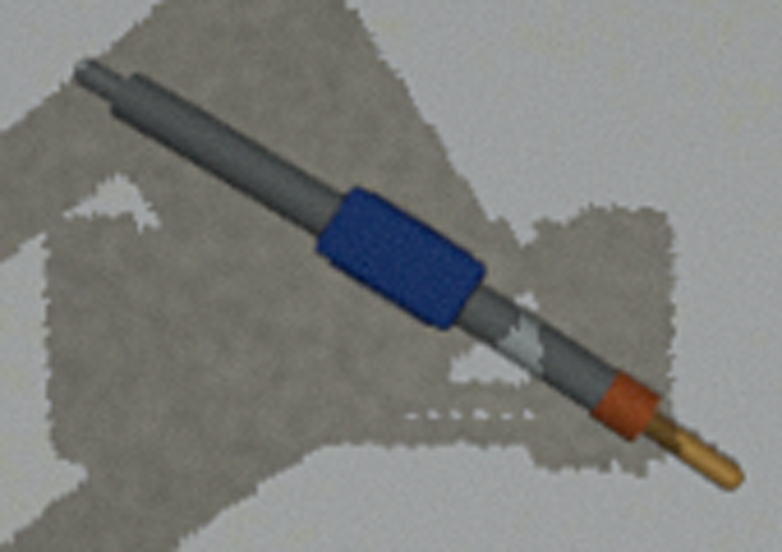

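```bash
python3 - <<'E'
from h import *
import pickle
from scipy.optimize import least_squares
o,s=pickle.load(open("w1.pkl","rb"))
z=np.array([(78,68),(741,480),(357,190),(482,268),(446,326),(320,243)])/4.6+[180,50]
L=np.array([(0,.108,.01),(0,-.111,.01),(.01,.02,.047),(.01,-.02,.047),(-.01,-.02,.047),(-.01,.02,.047)])
def f(p):
    R=Rn.from_euler('z',p[2]).as_matrix()
    return (wproj(s,o,L@R.T+[p[0],p[1],0])-z).ravel()
r=least_squares(f,[.44,-.2,-.3]);print(r.x,np.degrees(r.x[2]),r.fun.reshape(-1,2).round(1))
E
```

```text
[ 0.43951676 -0.20291551 -0.28499088] -16.328774591857165 [[-0.3 -0.4]
 [ 0.2  0.2]
 [-0.5 -2. ]
 [ 2.  -0.5]
 [ 0.4  1.5]
 [-1.9  1.2]]
```

Request:
send_rows(rows=[21,53,0,0,0,-1,0,21,53,0,0,0,-1,0,21,53,0,0,0,-1,0,21,53,0,0,0,-1,0,21,53,0,0,0,-1,0,21,53,0,0,0,-1,0,21,53,0,0,0,-1,0,0,0,0,0,0,0,0])

```text
time: 2.3
tool_pos: [0.5015, 0.1305, 0.239]
ee_rot: [3.139, 0.0, -1.412]
wrist_force: [0.5, -0.5, 0.7]
width: 0.0171
```

```bash
python3 - <<'E'
from h import *
o=get_obs();s=snapshot("wrist");save(s,"w2")
print(o["time"],o["tool_pos"],o["ee_rot"],o["wrist_force"],o["qvel"].round(3))
import pickle;pickle.dump((o,s),open("w2.pkl","wb"))
E
```

```text
2.3 [0.50150003 0.13050838 0.2390213 ] [ 3.13915814e+00  1.16505934e-04 -1.41201156e+00] [ 0.45809948 -0.53775488  0.69988046] [-0.059 -0.041  0.028 -0.039  0.019 -0.026]
```

View pics/w2.png

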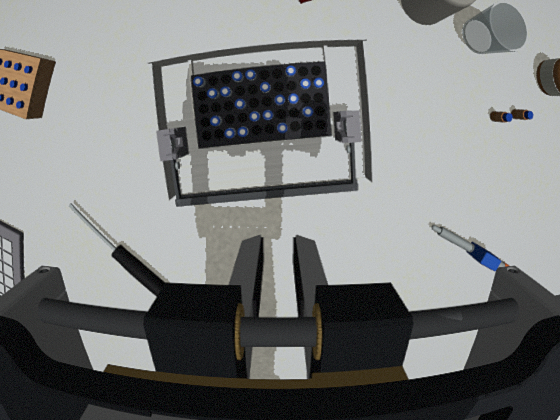

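```bash
python3 - <<'E'
from h import *
import pickle
o,s=pickle.load(open("w2.pkl","rb"))
a=cv2.resize(s["color"][30:215,140:385,::-1],None,fx=3.2,fy=3.2,interpolation=cv2.INTER_CUBIC)
a=np.clip(255*(a/255.)**0.6,0,255).astype('u1');print(a.shape);cv2.imwrite("pics/w2z.png",a)
E
```

```text
(592, 784, 3)
```

View pics/w2z.png

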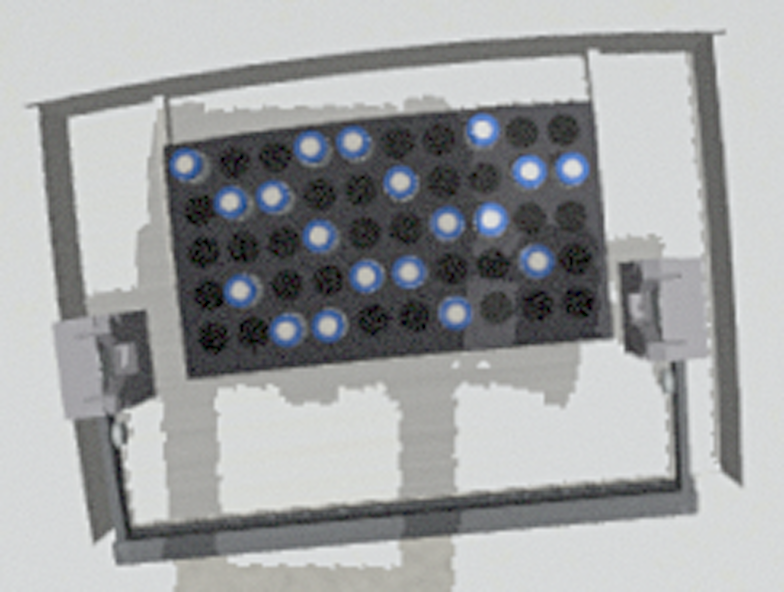

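```bash
python3 - <<'E'
from h import *
import pickle
from scipy.optimize import least_squares
o,s=pickle.load(open("w2.pkl","rb"))
z=np.array([(38,103),(718,35),(742,484),(98,543)])/3.2+[140,30]
L=np.array([(.09,.13,.046),(.09,-.13,.046),(-.09,-.13,.046),(-.09,.13,.046)])
def f(p):
    R=Rn.from_euler('z',p[2]).as_matrix()
    return (wproj(s,o,L@R.T+[p[0],p[1],0])-z).ravel()
r=least_squares(f,[.58,.16,.1]);print(r.x,np.degrees(r.x[2]),r.fun.reshape(-1,2).round(1))
a=cv2.resize(s["color"][105:165,150:195,::-1],None,fx=9,fy=9,interpolation=cv2.INTER_CUBIC)
b=cv2.resize(s["color"][105:165,325:370,::-1],None,fx=9,fy=9,interpolation=cv2.INTER_CUBIC)
a=np.hstack([a[:,:390],b[:,:390]]);a=np.clip(255*(a/255.)**0.6,0,255).astype('u1');print(a.shape);cv2.imwrite("pics/w2b.png",a)
E
```

```text
[0.57398851 0.15962052 0.24751112] 14.181342624480672 [[-4.1 -3.3]
 [ 3.2 -4.9]
 [ 5.2  4.5]
 [-4.7  4.4]]
(540, 780, 3)
```

View pics/w2b.png

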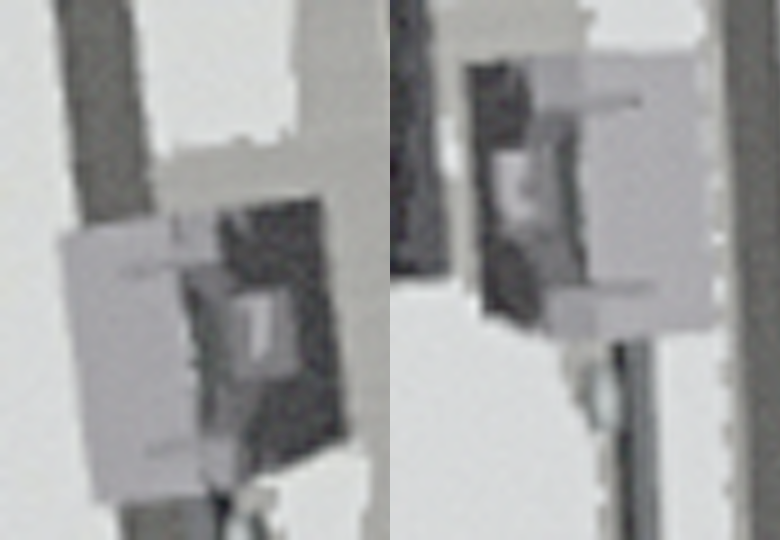

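```bash
cat > fit2.py <<'E'
from h import *
import pickle
from scipy.optimize import least_squares
o,s=pickle.load(open("w2.pkl","rb"))
z=np.array([(38,103),(718,35),(742,484),(98,543)])/3.2+[140,30]
zb=np.vstack([np.array([(218,213),(240,487)])/9+[150,105],np.array([(527-390,58),(545-390,333)])/9+[325,105]])
rk=np.array([(165,145),(587,102),(611,337),(188,378)])/3.2+[140,30]
def mod(p):
    R=Rn.from_euler('z',p[2]).as_matrix();w=p[3];dy,dz=p[4:6];rx,ry,ra=p[6:9]
    L=np.array([(.082,w,.046),(.082,-w,.046),(-.09,-w,.046),(-.09,w,.046),
     (-.002,.094+dy,.058+dz),(-.038,.094+dy,.058+dz),(-.002,-.094+dy,.058+dz),(-.038,-.094+dy,.058+dz)])
    C=np.array([(.045,.08,.030),(.045,-.08,.030),(-.045,-.08,.030),(-.045,.08,.030)])@Rn.from_euler('z',ra).as_matrix().T+[rx,ry,.006]
    L=np.vstack([L,C])
    return wproj(s,o,L@R.T+[p[0],p[1],0])
f=lambda p:(mod(p)-np.vstack([z,zb,rk])).ravel()
r=least_squares(f,[.58,.16,.2,.125,0,0,0.01,0,0]);print(r.x.round(4),np.degrees(r.x[2]),'\n',r.fun.reshape(-1,2).round(1))
J=r.jac;c=np.linalg.inv(J.T@J);print(np.sqrt(np.diag(c)).round(5))
E
python3 fit2.py
```

```text
[5.775e-01 1.601e-01 2.492e-01 1.243e-01 7.800e-03 1.400e-03 1.380e-02
 1.800e-03 4.000e-04] 14.275813655337368 
 [[ 0.6 -0.5]
 [-0.9 -1.5]
 [ 1.1  1.8]
 [-0.6  1.4]
 [-0.8 -0.9]
 [ 0.8 -0.3]
 [-0.1 -0.6]
 [ 0.   0.9]
 [-1.6 -0.2]
 [ 1.8 -1. ]
 [ 0.5  0.6]
 [-0.7  0.6]]
[0.00044 0.00063 0.00331 0.00064 0.00088 0.0022  0.00074 0.00088 0.00733]
```

Request:
send_rows(rows=[4,4,-27,0,0,1.3,0,4,4,-27,0,0,1.3,0,4,4,-27,0,0,1.3,0,3,5,-27,0,0,1.3,0,0,0,-27,0,0,0,0,0,0,-27,0,0,0,0,0,0,-27,0,0,0,0,0,0,-27,0,0,0,0])

```text
time: 3.35
tool_pos: [0.516, 0.1431, 0.0239]
ee_rot: [-3.142, -0.001, -1.328]
wrist_force: [0.4, 0.3, 0.3]
width: 0.0006
```

Request:
send_rows(rows=[4.85,1.23,0,0,0,0,0,4.85,1.23,0,0,0,0,0,4.85,1.23,0,0,0,0,0,4.85,1.23,0,0,0,0,0,4.85,1.23,0,0,0,0,0,4.85,1.23,0,0,0,0,0,4.85,1.23,0,0,0,0,0,4.85,1.23,0,0,0,0,0])

```text
time: 4.35
tool_pos: [0.5546, 0.156, 0.0245]
ee_rot: [3.141, -0.0, -1.324]
wrist_force: [-4.4, -1.3, 3.7]
width: 0.0006
```

Request:
send_rows(rows=[0.97,0.25,0,0,0,0,0,0.97,0.25,0,0,0,0,0,0.97,0.25,0,0,0,0,0,0.97,0.25,0,0,0,0,0,0.97,0.25,0,0,0,0,0,0.97,0.25,0,0,0,0,0,0.97,0.25,0,0,0,0,0,0.97,0.25,0,0,0,0,0])

```text
time: 5.35
tool_pos: [0.56, 0.1571, 0.0245]
ee_rot: [3.135, -0.0, -1.324]
wrist_force: [-11.1, -3.7, 8.4]
width: 0.0006
```

Request:
send_rows(rows=[0.97,0.25,0,0,0,0,0,0.97,0.25,0,0,0,0,0,0.97,0.25,0,0,0,0,0,0,0,0,0,0,0,0,0,0,0,0,0,0,0,0,0,0,0,0,0,0,0,0,0,0,0,0,0,0,0,0,0,0,0,0])

```text
time: 6.35
tool_pos: [0.56, 0.1571, 0.0245]
ee_rot: [3.129, -0.001, -1.324]
wrist_force: [-17.4, -4.8, 12.8]
width: 0.0005
```

```bash
python3 - <<'E'
from h import *
o=get_obs();s=snapshot("wrist");save(s,"w3")
import pickle;pickle.dump((o,s),open("w3.pkl","wb"))
E
```

```text
(no output)
```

View pics/w3.png

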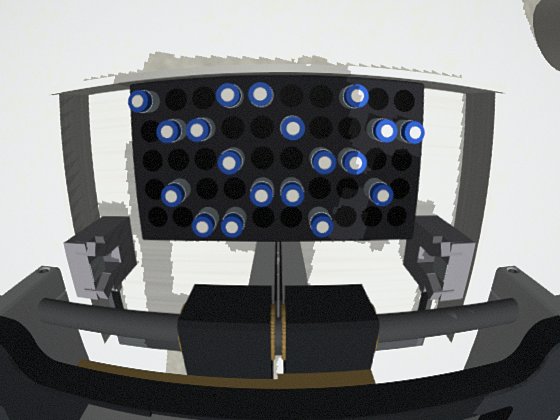

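```bash
python3 - <<'E'
from h import *
import pickle
o,s=pickle.load(open("w3.pkl","rb"))
g=lambda a:np.clip(255*(a/255.)**0.6,0,255).astype('u1')
c=lambda x0,y0,w,h,f:g(cv2.resize(s["color"][y0:y0+h,x0:x0+w,::-1],None,fx=f,fy=f,interpolation=cv2.INTER_CUBIC))
cv2.imwrite("pics/w3b.png",np.hstack([c(55,205,80,110,5),c(400,205,80,110,5)]))
cv2.imwrite("pics/w3r.png",c(40,60,470,190,1.7))
E
```

```text
(no output)
```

View pics/w3b.png

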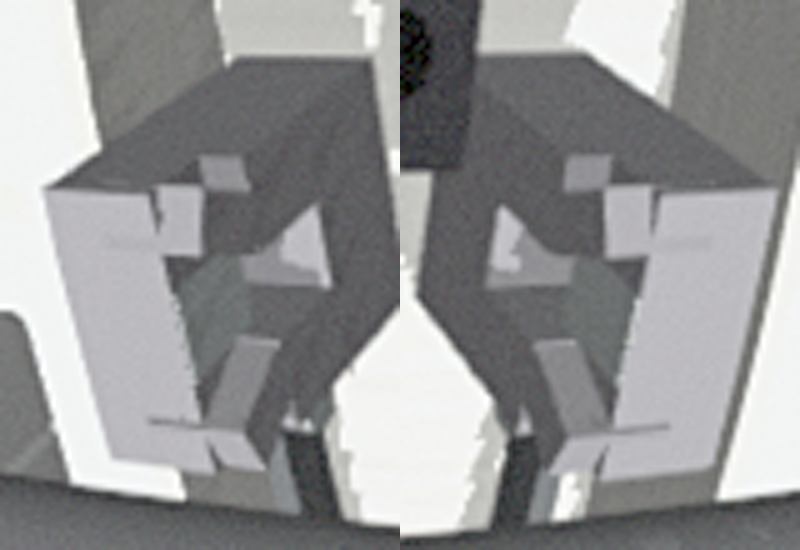

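View pics/w3r.png

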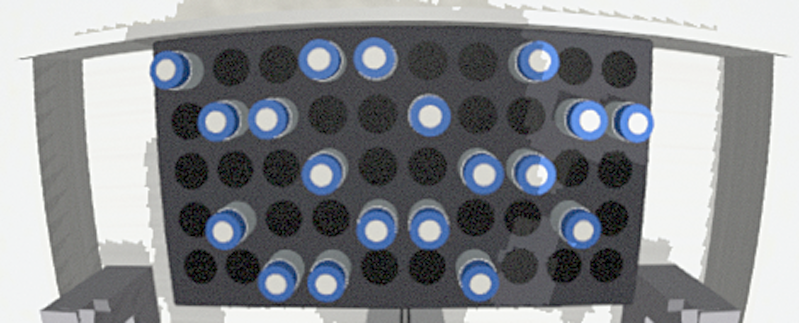

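```bash
cat > fit3.py <<'E'
from h import *
import pickle
from scipy.optimize import least_squares
o,s=pickle.load(open("w3.pkl","rb"))
l=np.array([(203,187),(268,470),(320,205),(332,288),(45,188),(112,457)])/5+[55,205]
r_=np.array([(606-400,187),(548-400,470),(97,207),(87,287),(375,188),(315,470)])/5+[400,205]
def mod(p):
    x,y,a,dz,wo=p
    A=[(.018,.094,.058),(-.018,.094,.058),(.00575,.094,.0305),(-.00575,.094,.0305),(.018,wo,.058),(-.018,wo,.058)]
    P=np.array(A+[(q[0],-q[1],q[2]) for q in A])
    return wproj(s,o,P@Rn.from_euler('z',a).as_matrix().T+[x,y,dz])
obs=np.vstack([l,r_])
for w in (0,1):
    W=np.ones((12,1));W[[2,3,8,9]]=w
    f=lambda p:((mod(p)-obs)*W).ravel()
    r=least_squares(f,[.56,.16,.25,0,.12]);print(r.x.round(4),np.degrees(r.x[2]));print((mod(r.x)-obs).round(1).tolist())
    J=r.jac;print(np.sqrt(np.diag(np.linalg.inv(J.T@J))).round(4))
    a=r.x[2]
R=Rn.from_euler('z',.2492).as_matrix()
for T in [(.5775,.1601)]:
    print("tray coords of bracket mid", (R.T@np.array([r.x[0]-T[0],r.x[1]-T[1],0])).round(4))
E
python3 fit3.py
```

```text
[ 0.5559  0.1623  0.2486 -0.0008  0.1171] 14.24314807778197
[[-0.1, 1.1], [-0.3, 0.3], [0.8, -1.1], [1.4, -1.4], [-0.1, -0.8], [0.3, -0.8], [0.2, 1.2], [0.1, 1.6], [-0.5, -1.5], [-1.2, -0.9], [0.4, -0.8], [-0.7, -2.2]]
[0.0003 0.0003 0.0022 0.0005 0.0006]
[ 5.559e-01  1.623e-01  2.487e-01 -3.000e-04  1.168e-01] 14.250800330967309
[[-0.5, 1.5], [-0.6, 0.8], [0.4, -0.8], [1.1, -1.0], [-0.2, -0.4], [0.2, -0.3], [0.6, 1.6], [0.4, 2.0], [-0.2, -1.2], [-0.9, -0.5], [0.4, -0.4], [-0.7, -1.7]]
[0.0003 0.0002 0.0019 0.0004 0.0005]
tray coords of bracket mid [-0.0204  0.0075  0.    ]
```

Request:
send_rows(rows=[-19.4,-4.9,0,0,0,0,0,0,0,60,0,0,0,0.3,0,0,60,0,0,0,1,-17.8,-59.4,0,0,0,-5,1,-17.8,-59.4,0,0,0,-5,1,-17.8,-59.4,0,0,0,-5,1,-17.8,-59.4,0,0,0,-5,1,-17.8,-59.4,0,0,0,-5,1])

```text
time: 7.4
tool_pos: [0.4578, -0.1457, 0.1451]
ee_rot: [-3.136, -0.001, -1.763]
wrist_force: [0.8, 0.5, -0.9]
width: 0.0673
```

Request:
send_rows(rows=[-17.8,-59.4,0,0,0,-5,1,0,0,-15,0,0,0,1,0,0,-20,0,0,0,1,0,0,-20,0,0,0,1,0,0,-10,0,0,0,1,0,0,0,0,0,0,1,0,0,0,0,0,0,1,0,0,0,0,0,0,1])

```text
time: 8.4
tool_pos: [0.4398, -0.2029, 0.0805]
ee_rot: [-3.14, -0.001, -1.848]
wrist_force: [0.6, -1.1, 0.1]
width: 0.0943
```

```bash
python3 - <<'E'
from h import *
o=get_obs();s=snapshot("wrist");save(s,"w4");print(o["tool_pos"],o["ee_rot"],o["qvel"].round(3))
import pickle;pickle.dump((o,s),open("w4.pkl","wb"))
E
```

```text
[ 0.43984271 -0.20286738  0.08048281] [-3.13953362e+00 -6.02735233e-04 -1.84771547e+00] [-0.002 -0.     0.005  0.001 -0.     0.002]
```

View pics/w4.png

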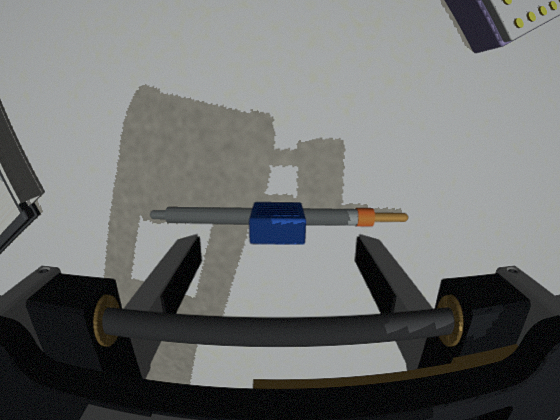

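```bash
python3 - <<'E'
from h import *
import pickle
o,s=pickle.load(open("w4.pkl","rb"))
a=cv2.resize(s["color"][190:255,140:420,::-1],None,fx=2.8,fy=2.8,interpolation=cv2.INTER_CUBIC)
b=cv2.resize(s["color"][195:250,235:320,::-1],None,fx=7,fy=7,interpolation=cv2.INTER_CUBIC)
c=np.zeros((a.shape[0]+b.shape[0],800,3),'u1');c[:a.shape[0],:a.shape[1]]=a;c[a.shape[0]:,:b.shape[1]]=b
cv2.imwrite("pics/w4z.png",np.clip(255*(c/255.)**0.6,0,255).astype('u1'));print(a.shape)
for x,y,yaw in [(.4395,-.2029,-.285)]:
    R=Rn.from_euler('z',yaw).as_matrix()
    L=np.array([(0,.108,.01),(0,-.111,.01),(.01,.02,.047),(.01,-.02,.047),(-.01,-.02,.047),(-.01,.02,.047),(.01,.02,0),(.01,-.02,0)])
    print(wproj(s,o,L@R.T+[x,y,0]).round(1).tolist())
E
```

```text
(182, 784, 3)
[[151.0, 213.9], [407.9, 215.7], [249.3, 217.1], [307.1, 217.5], [306.1, 244.3], [249.8, 243.9], [254.0, 200.1], [302.2, 200.4]]
```

View pics/w4z.png

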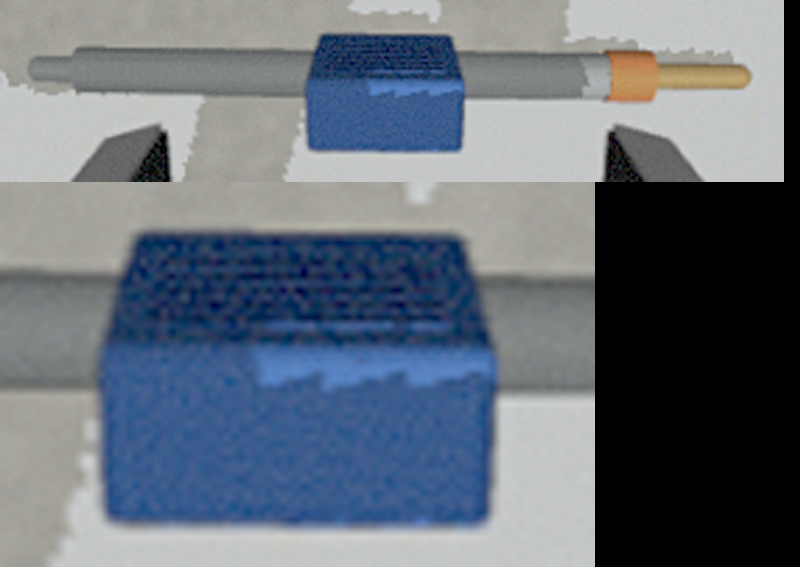

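Request:
send_rows(rows=[0,0,-20,0,0,0,1,0,0,-20,0,0,0,1,0,0,-13,0,0,0,1,0,0,-5,0,0,0,0.6,0,0,0,0,0,0,0.3,0,0,0,0,0,0,0.3,0,0,0,0,0,0,0.3,0,0,0,0,0,0,0.3])

```text
time: 9.45
tool_pos: [0.4394, -0.2028, 0.0219]
ee_rot: [-3.141, -0.0, -1.848]
wrist_force: [0.3, 0.4, -0.1]
width: 0.0476
```

Request:
send_rows(rows=[0,0,0,0,0,0,0.3,0,0,0,0,0,0,0.3,0,0,20,0,0,0,0.3,0,0,50,0,0,0,0.3,0,0,50,0,0,0,0.3,16.2,53.6,0,0,0,4.3,0.3,16.2,53.6,0,0,0,4.3,0.3,16.2,53.6,0,0,0,4.3,0.3])

```text
time: 10.45
tool_pos: [0.4877, -0.0404, 0.141]
ee_rot: [3.141, -0.0, -1.621]
wrist_force: [0.8, -0.5, -2.0]
width: 0.0396
```

Request:
send_rows(rows=[16.2,53.6,0,0,0,4.3,0.3,16.2,53.6,0,0,0,4.3,0.3,16.2,53.6,0,0,0,4.3,0.3,16.2,53.6,0,0,0,4.3,0.3,0,0,0,4.84,1.23,0,0.3,0,0,-10,4.84,1.23,0,0.3,0,0,-10,0,0,0,0.3,0,0,0,0,0,0,0.3])

```text
time: 11.45
tool_pos: [0.5514, 0.1723, 0.1196]
ee_rot: [3.138, 0.174, -1.324]
wrist_force: [0.6, -0.2, -1.3]
width: 0.0394
```

```bash
python3 - <<'E'
from h import *
o=get_obs();s=snapshot("wrist");save(s,"w5");print(o["tool_pos"],o["ee_rot"],o["qvel"].round(3),o["wrist_force"],o["wrist_torque"],o["width"])
import pickle;pickle.dump((o,s),open("w5.pkl","wb"))
E
```

```text
[0.55136022 0.17225041 0.11962727] [ 3.13768562  0.17369373 -1.32370478] [ 0.009 -0.014 -0.027  0.007  0.005 -0.002] [ 0.61564442 -0.22010733 -1.31738715] [-0.1932339  -0.09490816  0.00913081] 0.039351838606869326
```

View pics/w5.png

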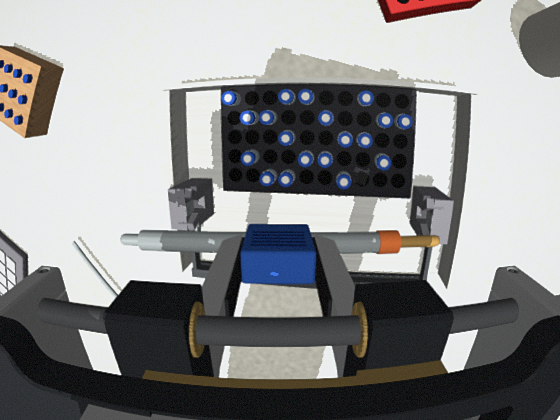

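```bash
cat > ins.py <<'E'
from h import *
M=np.array([.5553,.1622]);A=np.radians(14.25);ZC=.0355
Rb=Rn.from_euler('z',A).as_matrix()
def barpts(o,off=(0,0,-.022)):
    T=wT(o); Rt=T[:3,:3]@np.diag([-1,1,-1])  # bar: y=-tool x ...
    # tool x -> -y' ; tool z -> -z ; tool y -> -x'
    Rbar=np.column_stack([-T[:3,1],-T[:3,0],-T[:3,2]])
    O=T[:3,3]+Rbar@np.array(off)
    return Rbar,O
def rep(o,pl=0,**k):
    Rbar,O=barpts(o,**k)
    f=lambda p:(Rb.T@(O+Rbar@np.array(p)-[M[0],M[1],0])*1000).round(1)
    print("t",o["time"],"tcp'",(Rb.T@(o["tool_pos"]-[M[0],M[1],0])*1000).round(1),"nose",f((0,-.111+pl,.01)),"pin",f((0,.108,.01)),"tilt",np.degrees(np.arcsin(Rbar[2,1])).round(2),"yawerr",np.degrees(np.arctan2(*(Rb.T@Rbar)[:2,1])).round(2),"F'",(Rb.T@o["wrist_force"]).round(1),"Tq'",(Rb.T@o["wrist_torque"]).round(2),"w",o["width"].round(4))
E
python3 - <<'E'
from ins import *
import pickle
o,s=pickle.load(open("w5.pkl","rb"));rep(o)
Rbar,O=barpts(o);print(Rbar.round(3))
L=np.array([(0,-.111,.01),(0,.108,.01),(.01,.02,.047),(.01,-.02,.047),(-.01,-.02,.047),(-.01,.02,.047)])
print(wproj(s,o,O+L@Rbar.T).round(1).tolist())
g=lambda a:np.clip(255*(a/255.)**0.6,0,255).astype('u1')
c=lambda x0,y0,w,h,f:g(cv2.resize(s["color"][y0:y0+h,x0:x0+w,::-1],None,fx=f,fy=f,interpolation=cv2.INTER_CUBIC))
cv2.imwrite("pics/w5b.png",np.hstack([c(110,165,115,120,3),c(365,165,115,120,3)]))
cv2.imwrite("pics/w5c.png",c(230,215,100,80,6))
E
```

```text
Traceback (most recent call last):
  File "ins.py", line 13, in rep
    print("t",o["time"],"tcp'",(Rb.T@(o["tool_pos"]-[M[0],M[1],0])*1000).round(1),"nose",f((0,-.111+pl,.01)),"pin",f((0,.108,.01)),"tilt",np.degrees(np.arcsin(Rbar[2,1])).round(2),"yawerr",np.degrees(np.arctan2(*(Rb.T@Rbar)[:2,1])).round(2),"F'",(Rb.T@o["wrist_force"]).round(1),"Tq'",(Rb.T@o["wrist_torque"]).round(2),"w",o["width"].round(4))
                                                                                                                                                                                                                                                                                                                                   ^^^^^^^^^^^^^^^^
AttributeError: 'float' object has no attribute 'round'
```

```bash
sed -i 's/o\["width"\].round(4)/round(o["width"],4)/' ins.py
python3 - <<'E'
from ins import *
import pickle
o,s=pickle.load(open("w5.pkl","rb"));rep(o)
Rbar,O=barpts(o);print(Rbar.round(3))
L=np.array([(0,-.111,.01),(0,.108,.01),(.01,.02,.047),(.01,-.02,.047),(-.01,-.02,.047),(-.01,.02,.047)])
print(wproj(s,o,O+L@Rbar.T).round(1).tolist())
g=lambda a:np.clip(255*(a/255.)**0.6,0,255).astype('u1')
c=lambda x0,y0,w,h,f:g(cv2.resize(s["color"][y0:y0+h,x0:x0+w,::-1],None,fx=f,fy=f,interpolation=cv2.INTER_CUBIC))
cv2.imwrite("pics/w5b.png",np.hstack([c(110,165,115,120,3),c(365,165,115,120,3)]))
cv2.imwrite("pics/w5c.png",c(230,215,100,80,6))
E
```

```text
t 11.45 tcp' [ -1.3  10.7 119.6] nose [ -1.6 -96.5  88.6] pin [ -1.2 119.2 126.5] tilt 9.95 yawerr 0.09 F' [ 0.5 -0.4 -1.3] Tq' [-0.21 -0.04  0.01] w 0.0394
[[ 0.969 -0.241  0.046]
 [ 0.245  0.955 -0.167]
 [-0.004  0.173  0.985]]
[[438.1, 238.7], [121.4, 238.9], [239.4, 250.3], [316.2, 250.3], [314.5, 283.7], [241.1, 283.7]]
```

View pics/w5b.png

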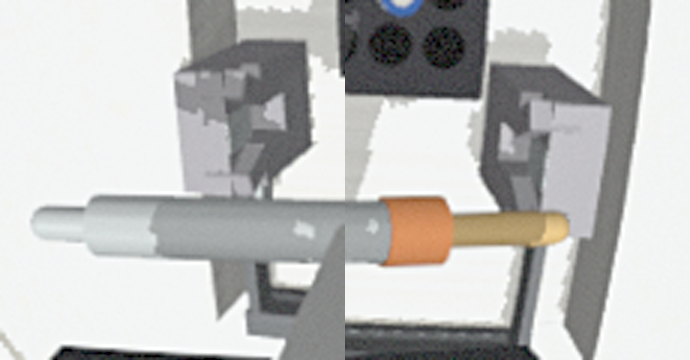

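View pics/w5c.png

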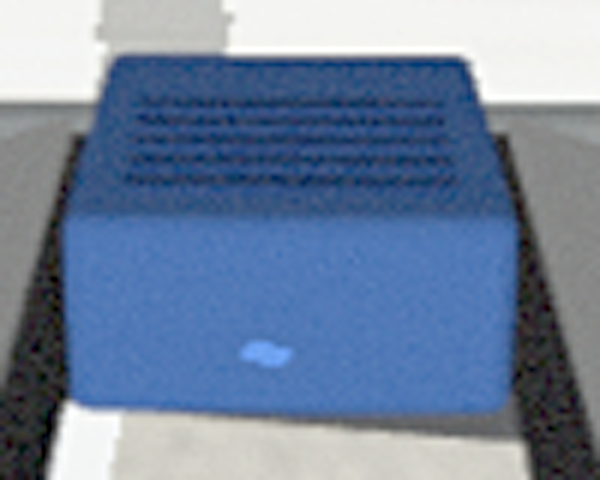

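Request:
send_rows(rows=[0.85,-0.05,-5,0,0,0,0.3,0.85,-0.05,-5,0,0,0,0.3,0,0,-5,0,0,0,0.3,0,0,-5,0,0,0,0.3,0,0,-5,0,0,0,0.3,0,0,-4,0,0,0,0.3,0,0,0,0,0,0,0.3,0,0,0,0,0,0,0.3])

```text
time: 12.5
tool_pos: [0.5543, 0.1725, 0.0927]
ee_rot: [-3.141, 0.174, -1.323]
wrist_force: [0.9, -0.2, -1.6]
width: 0.0395
```

```bash
cat > look.py <<'E'
from ins import *
import sys,pickle
n=sys.argv[1];o=get_obs();rep(o)
if len(sys.argv)>2:
    s=snapshot("wrist");pickle.dump((o,s),open(n+".pkl","wb"))
    g=lambda a:np.clip(255*(a/255.)**0.6,0,255).astype('u1')
    c=lambda x0,y0,w,h,f:g(cv2.resize(s["color"][y0:y0+h,x0:x0+w,::-1],None,fx=f,fy=f,interpolation=cv2.INTER_CUBIC))
    cv2.imwrite(f"pics/{n}.png",np.hstack([c(90,165,130,140,3),c(365,165,130,140,3)]))
E
python3 look.py w6 1
```

```text
t 12.5 tcp' [ 1.6 10.2 92.7] nose [  1.5 -97.1  61.6] pin [  1.7 118.6  99.6] tilt 9.98 yawerr 0.03 F' [ 0.8 -0.4 -1.6] Tq' [-0.22  0.01  0.02] w 0.0395
```

View pics/w6.png

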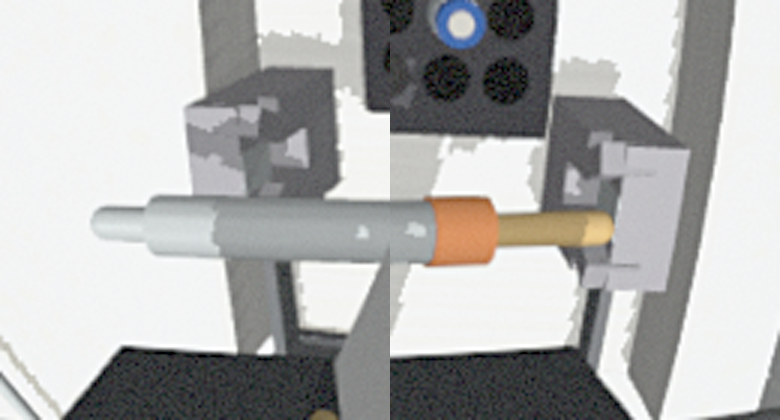

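```bash
python3 - <<'E'
from ins import *
import pickle
o,s=pickle.load(open("w6.pkl","rb"))
q=lambda P:((wproj(s,o,np.array(P)@Rb.T+[M[0],M[1],0])-[365-130,165])*3).round(0).tolist()
print("R",q([(.018,-.094,.0575),(.018,-.1168,.0575),(-.018,-.1168,.0575),(-.018,-.094,.0575)]))
Rbar,O=barpts(o)
print("nose",((wproj(s,o,O+Rbar@np.array([0,-.111,.01]))-[235,165])*3).round())
a=cv2.resize(s["color"][205:268,415:475,::-1],None,fx=9,fy=9,interpolation=cv2.INTER_CUBIC)
cv2.imwrite("pics/w6n.png",np.clip(255*(a/255.)**0.6,0,255).astype('u1'))
E
```

```text
R [[602.0, 147.0], [690.0, 151.0], [665.0, 292.0], [580.0, 290.0]]
nose [[609. 221.]]
```

View pics/w6n.png

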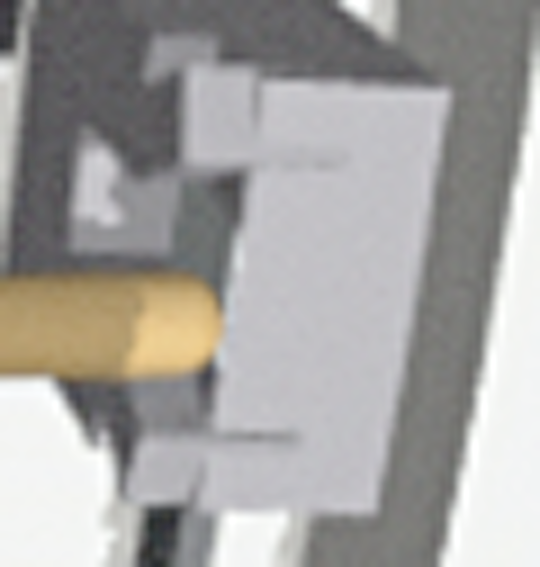

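Request:
send_rows(rows=[-0.95,0.48,-3,0,0,0.4,0.3,0,0,-3,0,0,0,0.3,0,0,-3,0,0,0,0.3,0,0,-3,0,0,0,0.3,0,0,-3,0,0,0,0.3,0,0,-3,0,0,0,0.3,0,0,-3,0,0,0,0.3,0,0,-1,0,0,0,0.3])

```text
time: 13.55
tool_pos: [0.5531, 0.1729, 0.0702]
ee_rot: [3.141, 0.174, -1.316]
wrist_force: [0.2, -0.2, -1.7]
width: 0.0398
```

```bash
python3 look.py w7 1
```

```text
t 13.55 tcp' [ 0.5 10.9 70.2] nose [  1.2 -96.3  39.1] pin [ -0.2 119.4  77.1] tilt 9.99 yawerr -0.36 F' [ 0.1 -0.2 -1.7] Tq' [-0.07  0.06  0.02] w 0.0398
```

View pics/w7.png

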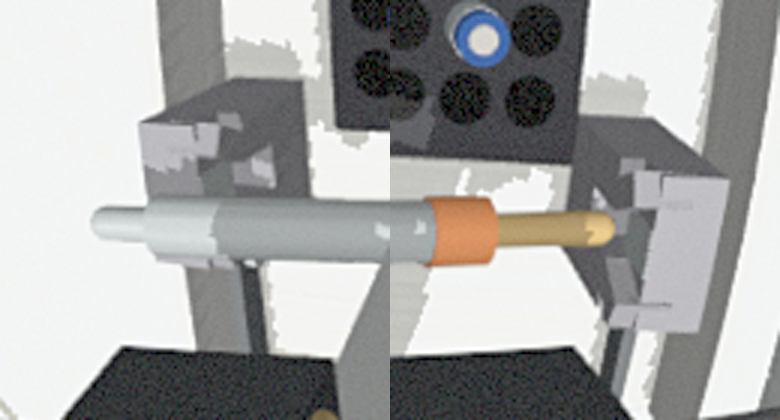

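Request:
send_rows(rows=[0,0,-1,0,0,0,0.3,0,0,-1,0,0,0,0.3,0,0,-1,0,0,0,0.3,0,0,-1,0,0,0,0.3,0,0,-1,0,0,0,0.3,0,0,0,0,0,0,0.3,0,0,0,0,0,0,0.3,0,0,0,0,0,0,0.3])

```text
time: 14.6
tool_pos: [0.5533, 0.173, 0.0656]
ee_rot: [3.142, 0.174, -1.316]
wrist_force: [0.6, 0.2, -2.3]
width: 0.0403
```

```bash
python3 look.py w8 1
```

```text
t 14.6 tcp' [ 0.7 10.9 65.6] nose [  1.4 -96.3  34.5] pin [ -0.  119.4  72.5] tilt 9.98 yawerr -0.37 F' [ 0.6  0.1 -2.3] Tq' [-0.15  0.   -0.  ] w 0.0403
```

View pics/w8.png

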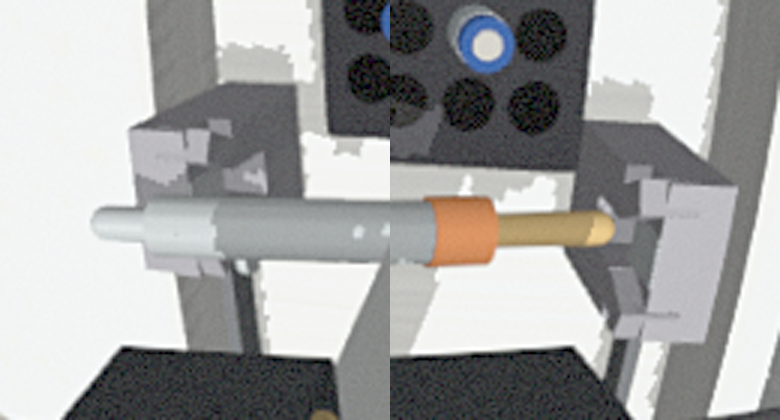

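Request:
send_rows(rows=[0,0,-0.5,0,0,0,0.3,0,0,-0.5,0,0,0,0.3,0,0,-0.5,0,0,0,0.3,0,0,-0.5,0,0,0,0.3,0,0,-0.5,0,0,0,0.3,0,0,-0.5,0,0,0,0.3,0,0,-0.5,0,0,0,0.3,0,0,0,0,0,0,0.3])

```text
time: 15.65
tool_pos: [0.5537, 0.173, 0.0631]
ee_rot: [-3.14, 0.174, -1.315]
wrist_force: [-1.0, -0.3, 5.5]
width: 0.0397
```

```bash
python3 look.py w9 1
```

```text
t 15.65 tcp' [ 1.1 10.9 63.1] nose [  1.8 -96.4  32. ] pin [  0.4 119.3  69.9] tilt 9.97 yawerr -0.38 F' [-1.  -0.1  5.5] Tq' [-0.53  0.33 -0.07] w 0.0397
```

View pics/w9.png

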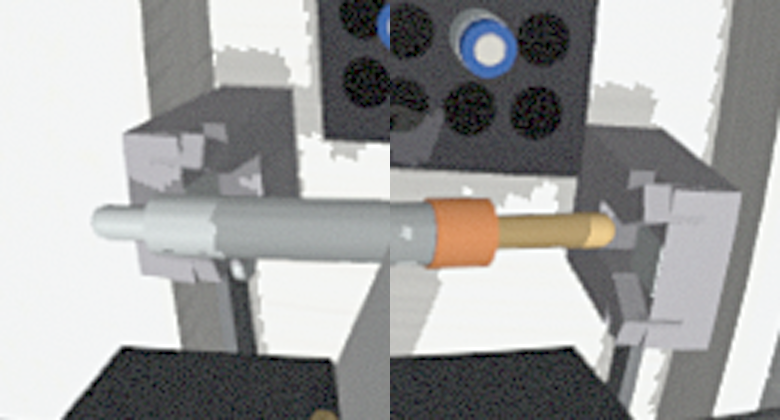

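Request:
send_rows(rows=[0,0,-0.0,0,0,0,0.3,0,0,1.5,0,0,0,0.3,0.37,-1.45,0,0,0,0,0.3,0.37,-1.45,0,0,0,0,0.3,0.37,-1.45,0,0,0,0,0.3,0.37,-1.45,0,0,0,0,0.3,0.37,-1.45,0,0,0,0,0.3,0,0,0,0,0,0,0.3])

```text
time: 16.7
tool_pos: [0.5554, 0.1655, 0.0638]
ee_rot: [-3.141, 0.174, -1.316]
wrist_force: [-0.4, 2.7, 4.8]
width: 0.0399
```

```bash
python3 look.py w10 1
```

```text
t 16.7 tcp' [ 1.   3.2 63.8] nose [   1.6 -104.1   32.8] pin [  0.3 111.6  70.7] tilt 9.96 yawerr -0.36 F' [0.3 2.7 4.8] Tq' [-0.02  0.01 -0.02] w 0.0399
```

View pics/w10.png

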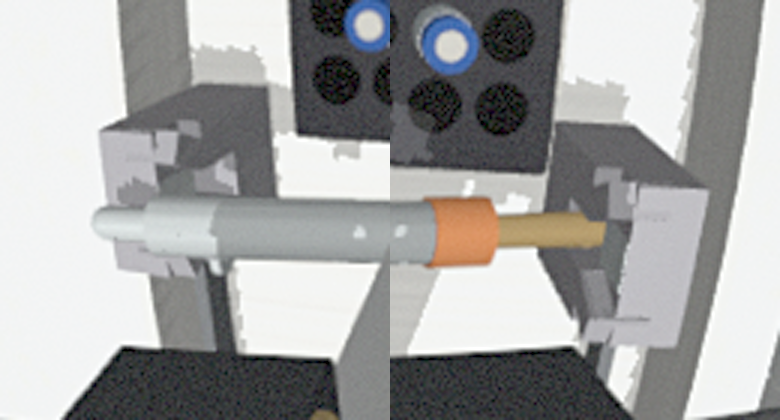

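Request:
send_rows(rows=[0,0,0.5,0,0,0,0.3,0,0,0.5,0,0,0,0.3,0.25,-0.97,0,0,0,0,0.3,0.25,-0.97,0,0,0,0,0.3,0.25,-0.97,0,0,0,0,0.3,0,0,0,0,0,0,0.3,0,0,0,0,0,0,0.3,0,0,0,0,0,0,0.3])

```text
time: 17.75
tool_pos: [0.5557, 0.1623, 0.0642]
ee_rot: [3.141, 0.174, -1.316]
wrist_force: [-0.3, 0.9, 1.4]
width: 0.0399
```

```bash
python3 look.py w11 1
```

```text
t 17.75 tcp' [ 0.4  0.1 64.2] nose [   1.  -107.2   33.2] pin [ -0.3 108.5  71. ] tilt 9.95 yawerr -0.35 F' [-0.1  0.9  1.4] Tq' [-0.27  0.06  0.01] w 0.0399
```

View pics/w11.png

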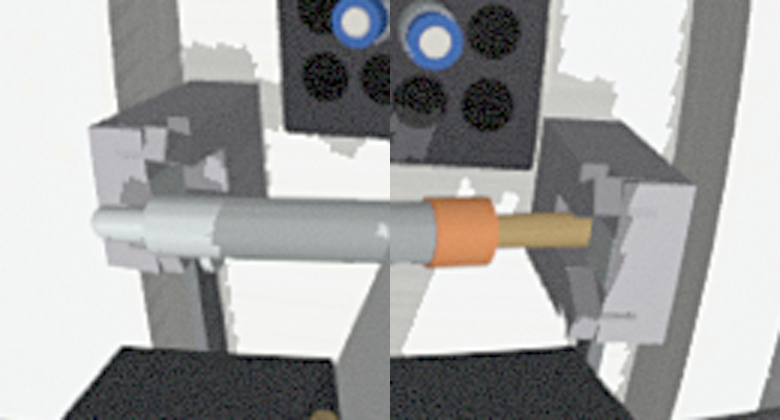

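Request:
send_rows(rows=[0.37,-1.45,-0.2,0,0,0,0.3,0.37,-1.45,-0.2,0,0,0,0.3,0.37,-1.45,-0.2,0,0,0,0.3,0.37,-1.45,-0.2,0,0,0,0.3,0.37,-1.45,-0.2,0,0,0,0.3,0.37,-1.45,-0.2,0,0,0,0.3,0.37,-1.45,-0.2,0,0,0,0.3,0,0,0,0,0,0,0.3])

```text
time: 18.8
tool_pos: [0.5579, 0.154, 0.0632]
ee_rot: [3.141, 0.177, -1.315]
wrist_force: [-2.8, 6.5, 1.4]
width: 0.04
```

```bash
python3 look.py w12 1
```

```text
t 18.8 tcp' [ 0.5 -8.6 63.2] nose [   1.2 -115.7   31.8] pin [-0.3 99.9 70.4] tilt 10.16 yawerr -0.38 F' [-1.1  7.   1.4] Tq' [ 1.13  0.2  -0.06] w 0.04
```

View pics/w12.png

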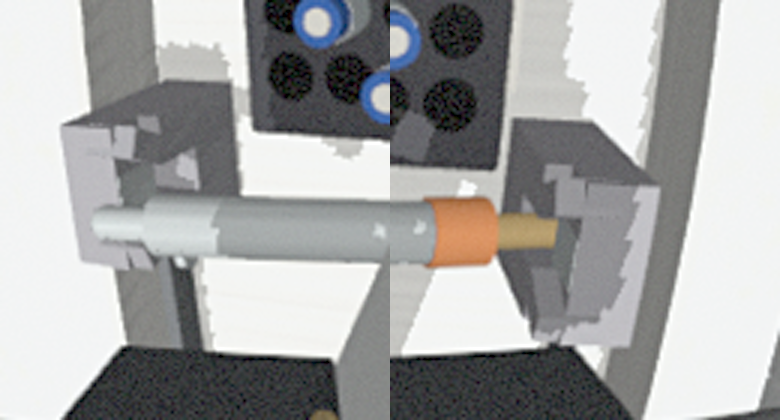

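Request:
send_rows(rows=[0.3,-1.16,-0.18,0,0,0,0.3,0.3,-1.16,-0.18,0,0,0,0.3,0.3,-1.16,-0.18,0,0,0,0.3,0.3,-1.16,-0.18,0,0,0,0.3,0.3,-1.16,-0.18,0,0,0,0.3,0,0,0,0,0,0,0.3,0,0,0,0,0,0,0.3,0,0,0,0,0,0,0.3])

```text
time: 19.85
tool_pos: [0.559, 0.1493, 0.0625]
ee_rot: [3.141, 0.179, -1.315]
wrist_force: [-3.2, 7.6, 2.3]
width: 0.04
```

```bash
python3 look.py w13 1
```

```text
t 19.85 tcp' [  0.4 -13.4  62.5] nose [   1.2 -120.5   30.9] pin [-0.4 95.  69.9] tilt 10.27 yawerr -0.41 F' [-1.2  8.1  2.3] Tq' [ 1.55  0.23 -0.08] w 0.04
```

View pics/w13.png

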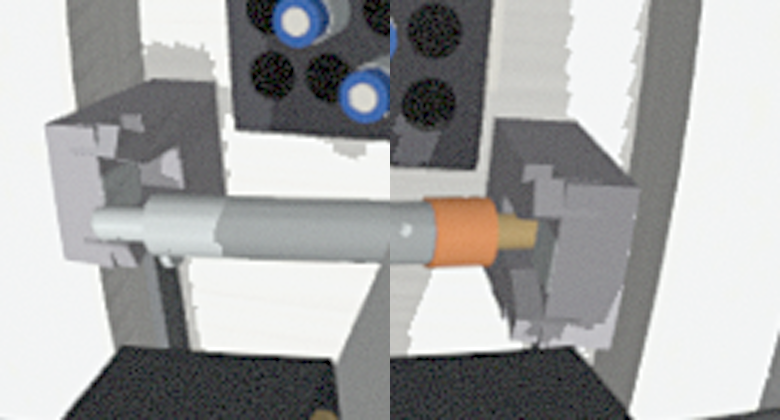

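Request:
send_rows(rows=[-0.05,0.21,-1.09,-0.63,-0.16,0,0.3,-0.05,0.21,-1.09,-0.63,-0.16,0,0.3,-0.05,0.21,-1.09,-0.63,-0.16,0,0.3,-0.05,0.21,-1.09,-0.63,-0.16,0,0.3,-0.05,0.21,-1.09,-0.63,-0.16,0,0.3,-0.05,0.21,-1.09,-0.63,-0.16,0,0.3,-0.05,0.21,-1.09,-0.63,-0.16,0,0.3,0,0,0,0,0,0,0.3])

```text
time: 20.9
tool_pos: [0.5587, 0.151, 0.055]
ee_rot: [3.141, 0.1, -1.315]
wrist_force: [-4.0, 9.2, 2.6]
width: 0.0402
```

```bash
python3 look.py w14 1
```

```text
t 20.9 tcp' [  0.5 -11.7  55. ] nose [   1.3 -120.9   32. ] pin [-0.3 97.  53.8] tilt 5.71 yawerr -0.42 F' [-1.6  9.9  2.6] Tq' [ 1.57  0.34 -0.14] w 0.0402
```

View pics/w14.png

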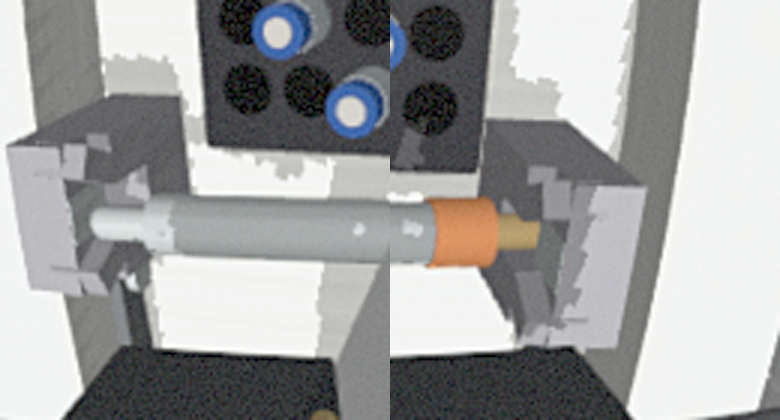

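Request:
send_rows(rows=[-0.06,0.235,-1.38,-0.79,-0.2,0,0.3,-0.06,0.235,-1.38,-0.79,-0.2,0,0.3,-0.06,0.235,-1.38,-0.79,-0.2,0,0.3,-0.06,0.235,-1.38,-0.79,-0.2,0,0.3,-0.06,0.235,-1.38,-0.79,-0.2,0,0.3,-0.06,0.235,-1.38,-0.79,-0.2,0,0.3,-0.06,0.235,-1.38,-0.79,-0.2,0,0.3,0,0,0,0,0,0,0.3])

```text
time: 21.95
tool_pos: [0.5586, 0.1529, 0.0459]
ee_rot: [3.141, 0.0, -1.315]
wrist_force: [-5.0, 9.1, 5.6]
width: 0.04
```

```bash
python3 look.py w15 1
```

```text
t 21.95 tcp' [ 1.  -9.8 45.9] nose [   1.7 -120.8   33.9] pin [ 0.2 98.2 33.9] tilt 0.01 yawerr -0.41 F' [-2.6 10.1  5.6] Tq' [ 1.6   0.44 -0.25] w 0.04
```

View pics/w15.png

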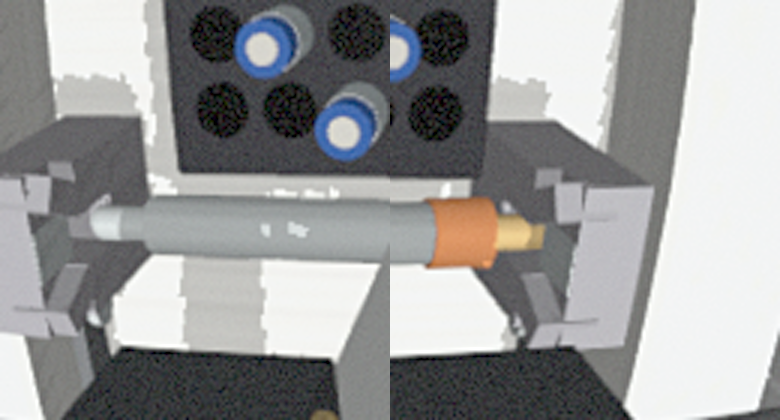

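Request:
send_rows(rows=[-0.32,1.26,0,0,0,0,0.3,-0.32,1.26,0,0,0,0,0.3,-0.32,1.26,0,0,0,0,0.3,-0.32,1.26,0,0,0,0,0.3,-0.32,1.26,0,0,0,0,0.3,-0.32,1.26,0,0,0,0,0.3,0,0,0,0,0,0,0.3,0,0,0,0,0,0,0.3])

```text
time: 23.0
tool_pos: [0.5573, 0.1588, 0.0461]
ee_rot: [3.141, -0.002, -1.316]
wrist_force: [-3.7, 4.1, 5.3]
width: 0.0402
```

```bash
python3 look.py w16 1
```

```text
t 23.0 tcp' [ 1.1 -3.8 46.1] nose [   1.7 -114.8   34.3] pin [  0.5 104.2  33.9] tilt -0.11 yawerr -0.33 F' [-2.6  4.9  5.3] Tq' [ 1.34  0.46 -0.23] w 0.0402
```

View pics/w16.png

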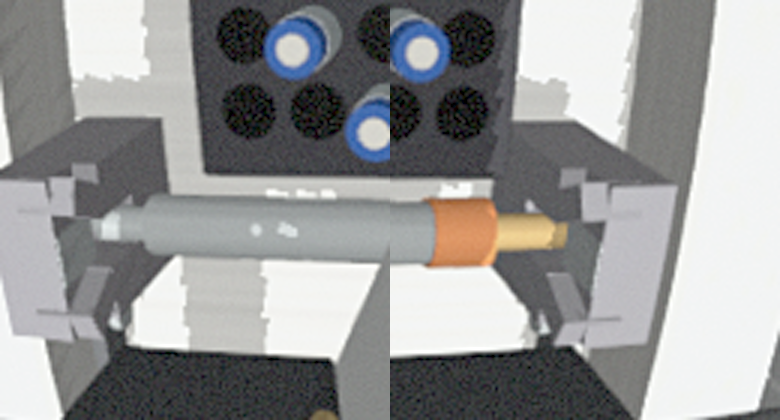

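Request:
send_rows(rows=[-0.35,-0.1,0.2,0,0,0,0.3,-0.35,-0.1,0.2,0,0,0,0.3,-0.25,0.97,0,0,0,0,0.3,-0.25,0.97,0,0,0,0,0.3,-0.25,0.97,0,0,0,0,0.3,-0.12,0.48,0,0,0,0,0.3,0,0,0,0,0,0,0.3,0,0,0,0,0,0,0.3])

```text
time: 24.05
tool_pos: [0.5565, 0.1605, 0.0461]
ee_rot: [-3.141, -0.005, -1.316]
wrist_force: [-1.0, 2.5, 5.4]
width: 0.0398
```

```bash
python3 look.py w17 1
```

```text
t 24.05 tcp' [ 0.7 -1.9 46.1] nose [   1.4 -113.    34.6] pin [1.00e-01 1.06e+02 3.35e+01] tilt -0.29 yawerr -0.35 F' [-0.3  2.6  5.4] Tq' [ 1.39  0.02 -0.04] w 0.0398
```

View pics/w17.png

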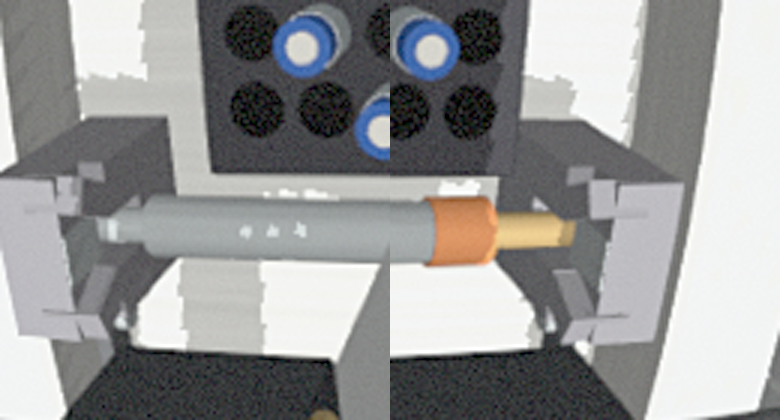

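Request:
send_rows(rows=[0,0,0.4,0.25,0.06,0,0.3,0,0,0.4,0.25,0.06,0,0.3,-0.12,0.48,0,0,0,0,0.3,-0.12,0.48,0,0,0,0,0.3,-0.12,0.48,0,0,0,0,0.3,-0.12,0.48,0,0,0,0,0.3,0,0,0,0,0,0,0.3,0,0,0,0,0,0,0.3])

```text
time: 25.1
tool_pos: [0.5556, 0.1626, 0.0463]
ee_rot: [3.141, 0.004, -1.315]
wrist_force: [1.0, 3.9, 4.2]
width: 0.0394
```

```bash
python3 look.py w18 1
```

```text
t 25.1 tcp' [ 0.4  0.3 46.3] nose [   1.1 -110.6   33.9] pin [ -0.3 108.4  34.7] tilt 0.21 yawerr -0.39 F' [1.9 3.5 4.2] Tq' [ 0.41 -0.26  0.14] w 0.0394
```

View pics/w18.png

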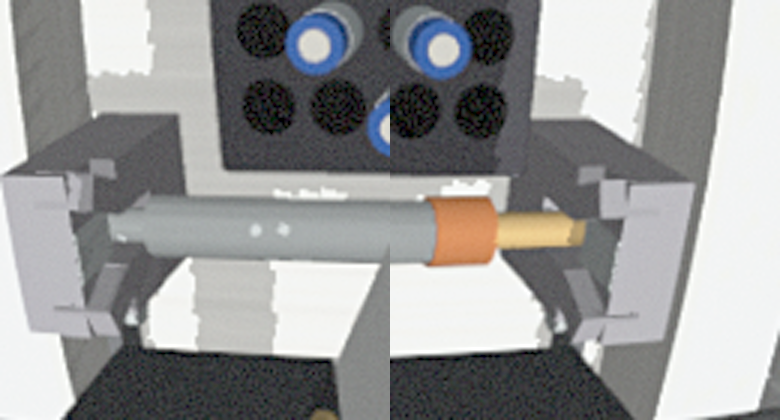

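Request:
send_rows(rows=[-0.12,0.48,0,0,0,0,0.3,-0.12,0.48,0,0,0,0,0.3,-0.12,0.48,0,0,0,0,0.3,0,0,0,0,0,0,0.3,0,0,0,0,0,0,0.3,0,0,0,0,0,0,0.3,0,0,0,0,0,0,0.3,0,0,0,0,0,0,0.3])

```text
time: 26.15
tool_pos: [0.5553, 0.1635, 0.0463]
ee_rot: [3.141, 0.003, -1.316]
wrist_force: [2.6, -1.0, 3.9]
width: 0.0397
```

```bash
python3 look.py w19
```

```text
t 26.15 tcp' [ 0.3  1.2 46.3] nose [   1.  -109.7   34. ] pin [ -0.4 109.2  34.6] tilt 0.17 yawerr -0.35 F' [ 2.2 -1.6  3.9] Tq' [-0.72 -0.62  0.19] w 0.0397
```

Request:
send_rows(rows=[0.4,0.1,0.3,0,0,0,0.3,0,0,0,0,0,0,0.5,0,0,0,0,0,0,0.6,0,0,0,0,0,0,0.6,0,0,0,0,0,0,0.6,0,0,10,0,0,0,0.6,0,0,30,0,0,0,0.6,0,0,40,0,0,0,0.6])

```text
time: 27.15
tool_pos: [0.5545, 0.1641, 0.1268]
ee_rot: [3.138, 0.004, -1.316]
wrist_force: [0.0, -0.8, 0.9]
width: 0.0564
```

Request:
send_rows(rows=[-10,-2,30,0,0,0,0.6,-10,-2,30,0,0,0,0.6,0,0,0,0,0,0,0.6,0,0,0,0,0,0,0.6,0,0,0,0,0,0,0.6,0,0,0,0,0,0,0.6,0,0,0,0,0,0,0.6,0,0,0,0,0,0,0.6])

```text
time: 28.15
tool_pos: [0.5352, 0.1602, 0.1861]
ee_rot: [3.14, 0.004, -1.316]
wrist_force: [-0.9, 0.5, -0.3]
width: 0.0562
```

```bash
python3 - <<'E'
from ins import *
import pickle
o=get_obs();s=snapshot("wrist");v=snapshot("side");c=snapshot("scene");save(s,"w20");pickle.dump((o,s),open("w20.pkl","wb"))
print(o["tool_pos"],o["wrist_force"],o["width"])
a=cv2.resize(v["color"][150:240,205:325,::-1],None,fx=4,fy=4,interpolation=cv2.INTER_CUBIC)
b=cv2.resize(c["color"][135:240,275:415,::-1],None,fx=4,fy=4,interpolation=cv2.INTER_CUBIC)
cv2.imwrite("pics/sd20.png",np.clip(a*1.5,0,255).astype('u1'));cv2.imwrite("pics/sc20.png",np.clip(b*1.5,0,255).astype('u1'))
E
```

```text
[0.5352064  0.16016128 0.18610452] [-0.89550922  0.53054986 -0.3407636 ] 0.0561739971462631
```

View pics/w20.png

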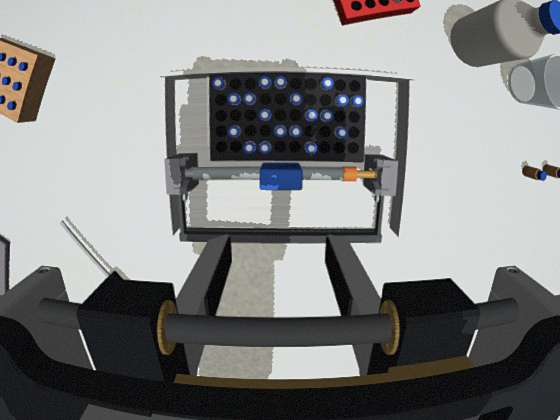

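View pics/sd20.png

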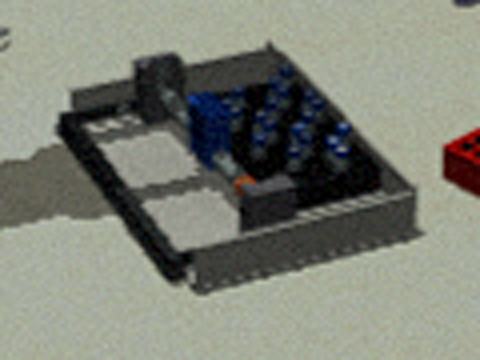

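View pics/sc20.png

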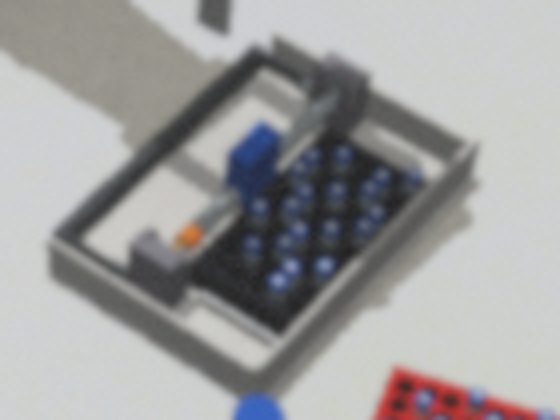

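```bash
python3 - <<'E'
from ins import *
import pickle
o,s=pickle.load(open("w20.pkl","rb"))
g=lambda a:np.clip(255*(a/255.)**0.6,0,255).astype('u1')
a=g(cv2.resize(s["color"][60:215,155:415,::-1],None,fx=3,fy=3,interpolation=cv2.INTER_CUBIC))
P={}
# bar expected: origin bracket frame (0,0,zt-.010), zt=.033
O=np.array([0,0,.0228])
L=np.array([(0,.092,.01),(0,-.078,.01),(.01,.02,.047),(.01,-.02,.047),(-.01,-.02,.047),(-.01,.02,.047)])
q=(wproj(s,o,(L+O)@Rb.T+[M[0],M[1],0])-[155,60])*3
print(q.round(0).tolist())
for p in q: cv2.drawMarker(a,tuple(int(x) for x in p.round()),(0,0,255),cv2.MARKER_CROSS,9,1)
# rack home: front face at bracket x' +12 , top z .036 ; dy -7.5+1.8
C=np.array([(.012,.080-.0057,.036),(.012,-.080-.0057,.036),(.102,-.080-.0057,.036),(.102,.080-.0057,.036)])
q=(wproj(s,o,C@Rb.T+[M[0],M[1],0])-[155,60])*3
for p in q: cv2.drawMarker(a,tuple(int(x) for x in p.round()),(0,255,0),cv2.MARKER_CROSS,9,1)
cv2.imwrite("pics/w20z.png",a)
E
```

```text
[[119.0, 338.0], [600.0, 341.0], [315.0, 326.0], [445.0, 327.0], [443.0, 390.0], [315.0, 389.0]]
```

View pics/w20z.png

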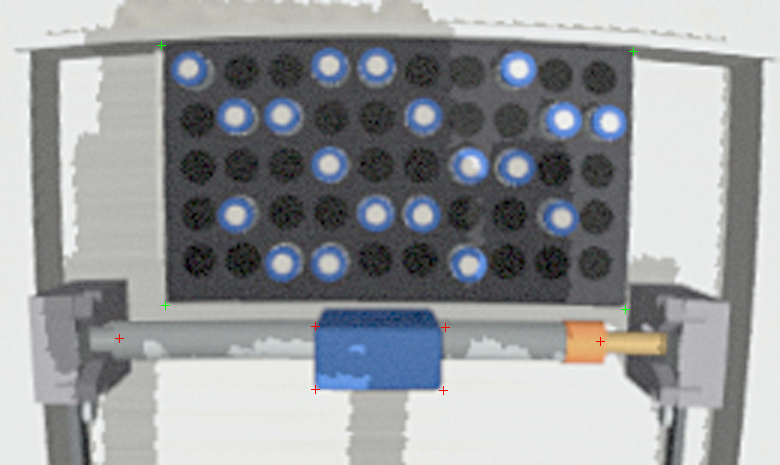

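```bash
python3 -c "
from bench import *
print(close_job()); print(get_obs()['time'])"
```

```text
the job is handed in; nothing more can be done
None
the job is handed in; nothing more can be done
```

The rack is pushed home and the bar is clipped across in front of it, nose in the right recess and pin in the left. The bar is let go and the job was handed in at about 28 s of the 58 s allowed. I have no verdict back, so what follows is my own readings.

**What I did**
- **Rack:** I pushed it with the shut fingers until it stopped moving against the rear stop, at about 18 N.
- **Bar:** I gripped it by the block and tilted it 10° with the pin up. I felt for the right-hand ledge, at about 7.5 N, and slid the nose into the recess. Then I pressed the plunger in about 13 mm, swung the pin down past the left bracket, and let it spring left to the bottom of its recess.
- **Forces:** The end-of-move wrist readings on the bar peaked at about 12 N. Forces inside each move were not reported.

**Last checks, from the final wrist picture**
- **Rack:** its corners lie within about 1 mm of the home position.
- **Bar:** the block matches the predicted seated pose to about 1 mm, which would put the plunger about 3 mm in. The bar looks square to the brackets, and the tool was within about 0.2° of level at release.
- **Seating:** the sideways force fell from +3.5 N to −1.6 N over the last small move left. I took that as the pin reaching the bottom.
- **Surroundings:** the gripper was clear of everything. I moved nothing near the other items on the bench, but I did not measure their positions at the end.

**Disagreements**
- **Bracket position:** measured about 7.5 mm to the left and 0.5 mm low in the pictures. The ledge contact put it about 2 mm low.
- **Tray position:** the camera fit and the finger contact differed by 1 to 2 mm along the tray's length, so I split the difference.
- **Pin sliding home:** it pressed on the left ledge with about 7 N until I raised and tilted the bar slightly.

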